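# Fetch the order behind the others from the roller track and weigh it

## Robot

A 6-joint arm with a two-finger parallel gripper is mounted at the origin on a cart in front of the work surface, level with it; the furniture and walls round the work are solid. World frame = base frame: x ahead of the robot, y to its left, z up, the work surface at z = 0. Lengths are in m, angles in rad, forces in N, time in s.
With the tool pointing down it reaches from about 0.3 to 0.875 m from the base axis. Payload 6.4 kg.
Tool frame: the origin (TCP) lies at the very end of the fingers, on their centre line; the grasp point (between the pads) lies 19 mm behind it; z points along the fingers, y is the line along which they close (so a half turn about z gives the same grasp; the last joint's range is limited). The gripper opens to 85 mm and grips with 20 to 120 N. Pads are 22 mm wide; open, the fingers measure 114 mm over their backs; the gripper's body (76 mm by 85 mm) begins 54 mm behind the grasp point. The pads swing forward as they close: fully open they stand 13 mm farther back than shut.
Start: joints at [-1.466, 0.181, 1.607, -0, 1.354, -0.206], TCP at [0.176, -0.547, 0.231] pointing down, gripper open.
Joint ranges: [-2.99, 2.99], [-0.89, 2.07], [0.3, 2.58], [-1.14, 4.28], [0, 2.63], [-3.12, 3.12]. Speed limits (rad/s): [2.57, 2.57, 3.01, 3.14, 3.14, 3.14].

## Interface

Orientations are given as a unit quaternion [w, x, y, z].
In Python, from bench import ctrl, cams, workorder, sensors gives the robot as it stands (ctrl), with the cameras (cams), the job (workorder) and the readings (sensors).
- The arm moves only by the tool creep_tool, called after "Request:" by a JSON object that holds its "method" and its "body". Schema: {"type":"object","properties":{"rows":{"type":"array","items":{"type":"array","items":{"type":"array","items":{"type":"number"},"minItems":7,"maxItems":7},"minItems":1,"maxItems":10},"minItems":1,"maxItems":1},"only":{"type":"string"},"quiet":{"type":"boolean"},"lines":{"type":"string"}},"required":["rows"],"additionalProperties":false}. rows is a list that holds a single list of rows (three levels of brackets), with 1 to 10 rows, each of 7 numbers: dx, dy, dz in a scale on which 1.0 is 0.6 m, then a rotation vector rx, ry, rz in shares of 2 rad (1.0 is 2 rad), then the opening from 0.0 (shut) to 1.0 (fully open); each row is the pose to reach, as a shift and turn from the pose commanded when the call began, along the tool's axes at that moment; what a row does not reach only later rows make up. A row lasts 1/8 s, in which the tool goes at most 0.0625 m and 0.188 rad, less where a joint would pass 70% of its speed; a pose out of reach is approached as far as the arm can. The fingers move at their own pace and stop on an object; the grip force is fixed at half the most. Time passes only in rows, so rows that do not move let the fingers close. The tool returns the time, the measured TCP pose, the force, the opening and the grip force at its end. only (a regular expression) keeps the lines of the reply that match it, lines (a string "A,B") keeps lines A to B, and quiet returns only ok. Shift and turn numbers lie between -1 and 1, and a call with a number outside is refused. Input that does not fit is refused with a message, and nothing moves.
- sensors.get_obs(): the state, without advancing time (a new reading comes with each control period).
- cams.camera(name): name is "scene" or "top" or "wrist"; returns the picture (480x640x3 uint8, blue, green, red); there is no depth.
- cams.camera_params(name): a dict with "fovy" (degrees; the focal length in pixels is half the picture's height over the tangent of half this angle, whatever the lens; pixels are square), "cx", "cy" (the principal point, pixels), "view" (4x4, takes a point from world to camera coordinates). Camera axes: x right, y up, looking along -z (the intrinsics and any distortion apply to the point x, -y, -z); pixel columns grow to the right and rows downward; lengths in m; the calibration is good to about 2 mm. The wrist camera is an equidistant fisheye: a pixel r from the principal point sees the ray r / f radians off the axis. A picture is of the moment at which its call begins: read the wrist's pose just before it. camera_params takes no time and is no camera call; for the wrist camera it gives the pose at the moment of the call.
- workorder.hand_in(): hands the job in; it is judged then, once.
The state is a dict: "time_s": time; "q": joint angles; "dq": joint speeds; "joint_efforts": joint torques, N m; "eef_pos": TCP position; "eef_rot": TCP orientation; "wrist_force": force on the tool from outside, world axes, zero at the start; "torque": the same for the moment, N m; "opening": opening from 0.0 (shut) to 1.0 (fully open); "grasp_force": force on a finger pad.
Only numpy, scipy, OpenCV 4.12 (cv2) and the standard library are available. Lean on these libraries where they do the work, as an engineer would, in place of code of your own. Each camera call takes 0.05 s, during which the arm holds its last target. There are 200 camera calls.

## Task

The long blue box at the back of the roller track has to be weighed. Set the white ribboned box and the round cocoa tin that stand in front of it aside together on the wooden tray, then roll the blue box along the rollers until it meets the end stop, lift it off there and set it down flat in the middle of the scale's weighing plate. Then put the white box and the tin back upright on the rollers, each in the place where it stood before, and leave the bell, the stamp and the timer where they are.

Things in the scene. Friction and masses are not known exactly. Their poses are not given: they have to be found in the camera images.
- roller_track: Track of 16 free steel rollers, fixed, 310 x 100 mm; origin under its centre at worktop height, x along it (to the robot's left). Roller tops at z 34 mm; rails end at z 28. End stop at the -x (right) end: face at x = -147, top z = 60. Open for gripping across from x = -147 to -1. From x = -1 to 154 clear guides, top z = 84, inner faces at y = +-34, flank the blue box; behind it the track is open.
- white_box: White gift box with gold ribbon, 55 x 55 mm, 43 mm high, 60 g; origin at the centre of its underside, z up, x and y along its sides. Stands on the rollers in the open part of the track, at about x = -115 mm (by the stop) or x = -42 mm of the track, the tin at the other place. Rollers turn easily but do not creep by themselves.
- tin: Round cocoa tin, teal with gold-coloured top, 60 mm in diameter, 64 mm high, 110 to 180 g; origin at the centre of its underside, z up. Stands on the rollers in the open part of the track, by the stop or second from it.
- blue_box: Long box, blue lid on white base, gold ribbon; 108 mm (x) by 60 mm (y), 40 mm high, 180 to 350 g; origin at the centre of its underside, z up. On the rollers between the guides, centred at about x = +56 mm of the track, too close to the guides (4 mm) to be gripped there. A push of under 1 N from behind rolls it. Against the end stop its centre is at x = -93 mm of the track.
- tray: Wooden tray, fixed, 190 mm (x) by 150 mm (y); origin under its centre at worktop height. Floor 6 mm above the origin, rim 13 mm; inner floor 176 x 136 mm, empty. It stands to the left of the track and the scale to the right, or the other way round.
- weigh_plate (a point): Centre of the top face of the scale's flat plate, 128 mm (x) by 150 mm (y), 54 mm above the worktop, fixed; x away from the robot, z up. The white housing (display, knob and switch, all below the plate's top) extends to 132 mm from this point on the robot's side.
- bell: Chromed counter bell on a black foot, 82 mm in diameter, 56 mm high, loose; origin at the centre of its underside. To be left alone.
- stamp: Seal stamp with a red turned handle, 25 mm in diameter, 66 mm high, loose; origin at the centre of its underside. To be left alone.
- timer: White square timer with black dial, 56 x 56 mm, 27 mm high, loose; origin at the centre of its underside. To be left alone.

How it is judged:
On the way, in this order (a step that is already met when the one before it is completed fails the run):
1. the white box and the tin both stand upright and released on the wooden tray (x of white_box in the frame of tray between -0.08 and 0.08 m and y of white_box in the frame of tray between -0.06 and 0.06 m and z of each of white_box, tin in the frame of tray below 0.016 m and angle between each of white_box, tin's own z axis and vertical below 0.15 rad and x of tin in the frame of tray between -0.08 and 0.08 m and y of tin in the frame of tray between -0.06 and 0.06 m and contact force between the fingers and white_box below 0.1 N and contact force between the fingers and tin below 0.1 N), for 0.2 s.
2. the blue box passes half way along the track, down on the rollers (x of blue_box in the frame of roller_track between -0.07 and 0.02 m and y of blue_box in the frame of roller_track between -0.02 and 0.02 m and z of blue_box in the frame of roller_track below 0.04 m).
3. the blue box stands on the rollers against the end stop (x of blue_box in the frame of roller_track below -0.081 m and y of blue_box in the frame of roller_track between -0.025 and 0.025 m and z of blue_box in the frame of roller_track below 0.04 m), for 0.2 s.
4. the blue box stands flat and released in the middle of the weighing plate (horizontal distance between blue_box and weigh_plate below 0.015 m and z of blue_box in the frame of weigh_plate below 0.006 m and angle between blue_box's own z axis and vertical below 0.06 rad and contact force between the fingers and blue_box below 0.1 N), for 0.2 s.
At the end, for the whole second after the job is handed in: The blue box rests flat on the scale, its centre within 15 mm of the middle of the weighing plate; the white box and the tin stand upright on the rollers, each within 15 mm of where it stood at the start; all are released and at rest (horizontal distance between blue_box and weigh_plate below 0.015 m and z of blue_box in the frame of weigh_plate between -0.006 and 0.006 m and angle between blue_box's own z axis and vertical below 0.06 rad and distance of each of white_box, tin from where it was at the start of the episode below 0.015 m and angle between each of white_box, tin's own z axis and vertical below 0.1 rad and linear speed of each of white_box, tin, blue_box below 0.02 m/s); the robot touches nothing.
It fails at once if the bell, the stamp or the timer is moved from its place by more than 20 mm (distance of any of bell, stamp, timer from where it was at the start of the episode above 0.02 m).
It also fails if it takes over 134 s, if anything falls off the work surface, if the arm or the gripper's body presses on something with over 40 N, if the wrist force passes 120 N, or if a joint passes its speed limit or range.

## Working session

There is one attempt and no reset: what is moved stays moved. The work goes in short steps, Python scripts to look and compute and a tool call to move; the robot and the scene stay as the last step left them, time stands still between calls to the robot, and variables do not carry over. Pictures are saved under pics/ and viewed, at most 16 in all, crops included, and the job is handed in when it is done.

```bash
ls; mkdir -p pics
```

Run:
```python
from bench import ctrl, cams, workorder, sensors
import cv2,numpy as np
o=sensors.get_obs(); print(o['time_s'],o['eef_pos'],o['eef_rot'],o['opening'])
for n in ['top','scene']:
    cv2.imwrite(f'pics/{n}0.png',cams.camera(n)); p=cams.camera_params(n); print(n,p)
```

```text
bench.py
pics
0.0 [ 0.17580355 -0.54687117  0.23037682] [-9.04516649e-04  9.87952072e-01  1.54757497e-01  4.18145887e-05] 1.0040827333165268
top {'fovy': 49.395537583541596, 'cx': 323.6132766591095, 'cy': 234.89273464896223, 'view': array([[ 0.01652744, -0.99948207,  0.02761211, -0.12894943],
       [ 0.98784499,  0.02059147,  0.15407231, -0.56691739],
       [-0.15456108,  0.02473007,  0.98767368, -1.26571087],
       [ 0.        ,  0.        ,  0.        ,  1.        ]])}
scene {'fovy': 47.76383000230412, 'cx': 313.0285219313647, 'cy': 236.7292957310951, 'view': array([[-0.72410832, -0.6893618 , -0.02115294,  0.33018557],
       [ 0.30328665, -0.34581955,  0.88793358, -0.26394203],
       [-0.61942259,  0.63654469,  0.45948505, -0.91530306],
       [ 0.        ,  0.        ,  0.        ,  1.        ]])}
```

View pics/top0.png

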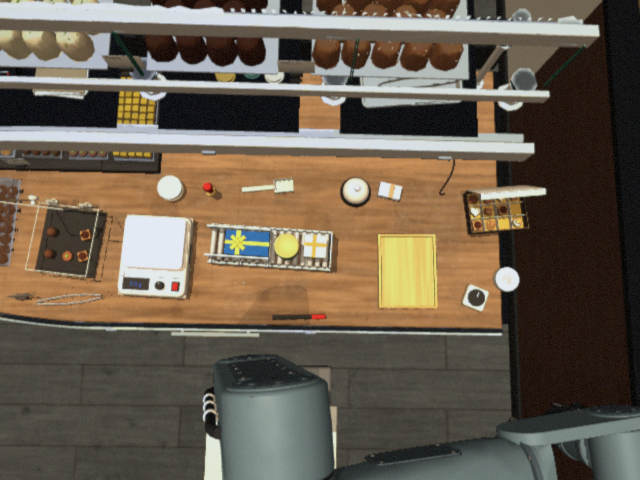

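View pics/scene0.png

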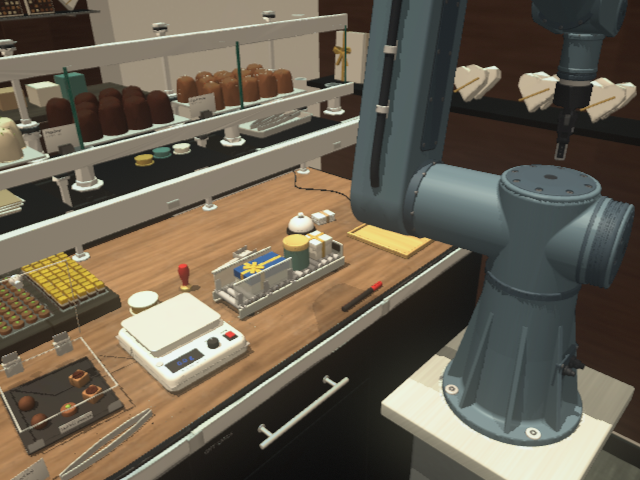

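The top view shows the track with the blue box at (247,242), the tin at (287,245) and the white box at (315,245) by the stop on the right. The tray is at (408,271), the scale at (156,255), the bell at (355,192), the stamp at (208,188) and the timer at (477,297). The scene view confirms this arrangement. Next I'll take rough positions from the top view.

Create h.py:
```python
from bench import ctrl, cams, workorder, sensors
import cv2,numpy as np
from scipy.spatial.transform import Rotation as R
def rot(o): w,x,y,z=o['eef_rot']; return R.from_quat([x,y,z,w])
def ray(p,uv,fish=False):
    f=240/np.tan(np.radians(p['fovy']/2)); V=np.array(p['view'])
    a=(np.atleast_2d(uv)-[p['cx'],p['cy']])/f
    if fish:
        r=np.linalg.norm(a,axis=1)+1e-12; s=np.sin(r)/r
        d=np.c_[a[:,0]*s,-a[:,1]*s,-np.cos(r)]
    else: d=np.c_[a[:,0],-a[:,1],-np.ones(len(a))]
    return -V[:3,:3].T@V[:3,3], d@V[:3,:3]
def plane(p,uv,z,fish=False):
    c,d=ray(p,uv,fish); return c+d*((z-c[2])/d[:,2])[:,None]
def proj(p,X,fish=False):
    f=240/np.tan(np.radians(p['fovy']/2)); V=np.array(p['view'])
    c=np.atleast_2d(X)@V[:3,:3].T+V[:3,3]; q=np.c_[c[:,0],-c[:,1],-c[:,2]]
    n=np.linalg.norm(q[:,:2],axis=1)+1e-12
    k=np.arctan2(n,q[:,2])/n if fish else 1/q[:,2]
    return q[:,:2]*np.c_[k,k]*f+[p['cx'],p['cy']]
def tri(rays): # least squares meeting point of rays, and residuals
    A=np.zeros((3,3));b=np.zeros(3);M=[]
    for c,d in rays:
        d=np.ravel(d);d=d/np.linalg.norm(d);P=np.eye(3)-np.outer(d,d);A+=P;b+=P@c;M.append((P,c))
    X=np.linalg.solve(A,b); return X,[np.linalg.norm(P@(X-c)) for P,c in M]
def tool(dw): # world shift to tool axes
    return rot(sensors.get_obs()).inv().apply(dw)
```

Run:
```python
from h import *
p=cams.camera_params('top')
print(-p['view'][:3,:3].T@p['view'][:3,3])
for n,uv,z in [('blue',(247,242),.074),('tin',(287,245),.098),('white',(315,245),.077),('tray',(408,271),.013),('plate',(156,244),.054),('bell',(355,192),.04),('stamp',(208,188),.06),('timer',(477,297),.027),('stopend',(333,250),.05),('backend',(209,243),.05),('rail',(300,148),.2),('rail',(300,148),.3),('knob',(355,178),.05)]:
    print(n,plane(p,uv,z).round(3))
img=cv2.imread('pics/top0.png')
cv2.imwrite('pics/topc.png',cv2.resize(img[170:320,110:500],None,fx=2,fy=2,interpolation=cv2.INTER_CUBIC))
```

```text
[ 0.36652806 -0.08590786  1.34101615]
blue [[0.543 0.069 0.074]]
tin [[ 0.535 -0.03   0.098]]
white [[ 0.539 -0.097  0.077]]
tray [[ 0.485 -0.337  0.013]]
plate [[0.537 0.295 0.054]]
bell [[ 0.683 -0.197  0.04 ]]
stamp [[0.68  0.174 0.06 ]]
timer [[ 0.422 -0.509  0.027]]
stopend [[ 0.531 -0.142  0.05 ]]
backend [[0.542 0.166 0.05 ]]
rail [[ 0.744 -0.058  0.2  ]]
rail [[ 0.711 -0.06   0.3  ]]
knob [[ 0.717 -0.196  0.05 ]]
```

The manual's scale: shifts go in shares of 0.6 m and turns go in shares of 2 rad. Converting my numbers, 0.41 m / 0.6 = 0.6833, -0.07 m / 0.6 = -0.1167, -1.26 rad / 2 = -0.63.

Request:
{"method": "creep_tool", "body": {"rows": [[[0.6833,-0.65,-0.1167,0,0,-0.63,1],[0.6833,-0.65,-0.1167,0,0,-0.63,1],[0.6833,-0.65,-0.1167,0,0,-0.63,1],[0.6833,-0.65,-0.1167,0,0,-0.63,1],[0.6833,-0.65,-0.1167,0,0,-0.63,1],[0.6833,-0.65,-0.1167,0,0,-0.63,1],[0.6833,-0.65,-0.1167,0,0,-0.63,1],[0.6833,-0.65,-0.1167,0,0,-0.63,1],[0.6833,-0.65,-0.1167,0,0,-0.63,1],[0.6833,-0.65,-0.1167,0,0,-0.63,1]]]}}

```text
time_s: 1.35
eef_pos: [0.448, -0.0472, 0.3016]
eef_rot: [0.0, 0.705, 0.709, 0.0]
wrist_force: [-0.2, -0.4, 0.6]
opening: 0.999
grasp_force: 0.0
```

Run:
```python
from h import *
o=sensors.get_obs(); p=cams.camera_params('wrist'); im=cams.camera('wrist')
np.save('w1.npy',p['view']); cv2.imwrite('pics/w1.png',im)
print(o['time_s'],o['eef_pos'],rot(o).as_matrix().round(3),o['q'],p, (-p['view'][:3,:3].T@p['view'][:3,3]).round(3))
```

```text
1.35 [ 0.44796733 -0.04717581  0.30160937] [[-0.006  1.     0.001]
 [ 1.     0.006  0.001]
 [ 0.001  0.001 -1.   ]] [-3.70137100e-01 -1.64480124e-01  1.81297286e+00  8.43588026e-04
  1.49267761e+00 -3.76384505e-01] {'fovy': 65.70646984690485, 'cx': 314.9305998141738, 'cy': 235.88753045944839, 'view': array([[ 9.99980201e-01,  6.29058677e-03,  1.60392716e-04,
        -4.47492826e-01],
       [-6.00452703e-03,  9.61510969e-01, -2.74700931e-01,
         1.02831677e-01],
       [-1.88224940e-03,  2.74694529e-01,  9.61529704e-01,
        -4.33113874e-01],
       [ 0.00000000e+00,  0.00000000e+00,  0.00000000e+00,
         1.00000000e+00]])} [0.447 0.023 0.445]
```

View pics/w1.png

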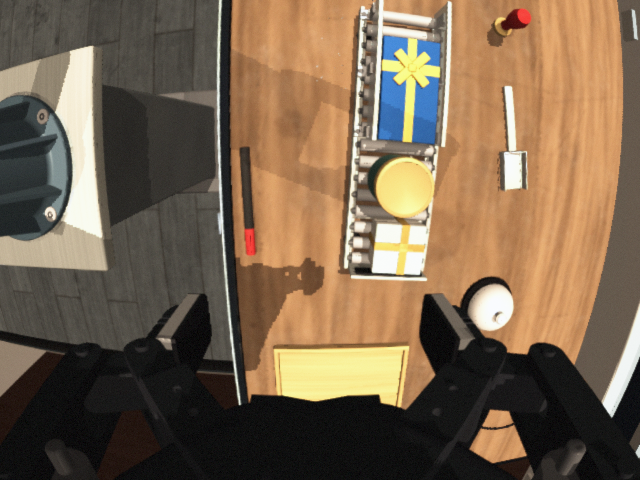

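Wrist view from above the track: white box top at (398,250), tin lid at (403,187), blue box at (410,90) and bell at (490,305). The tray's far edge is at (340,347). I'll shift for a second view.

Converted, 0.09 m / 0.6 = 0.15, 0.06 m / 0.6 = 0.1.

Request:
{"method": "creep_tool", "body": {"rows": [[[0.0833,0.05,0,0,0,0,1],[0.15,0.1,0,0,0,0,1],[0.15,0.1,0,0,0,0,1],[0.15,0.1,0,0,0,0,1]]]}}

```text
time_s: 1.9
eef_pos: [0.5064, 0.038, 0.3006]
eef_rot: [-0.0, 0.707, 0.707, -0.001]
wrist_force: [0.1, 0.3, 0.2]
opening: 0.999
grasp_force: 0.0
```

Run:
```python
from h import *
p=cams.camera_params('wrist'); im=cams.camera('wrist')
np.save('w2.npy',p['view']); cv2.imwrite('pics/w2.png',im)
cv2.imwrite('pics/w2v.png',im)
```

```text
(no output)
```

View pics/w2v.png

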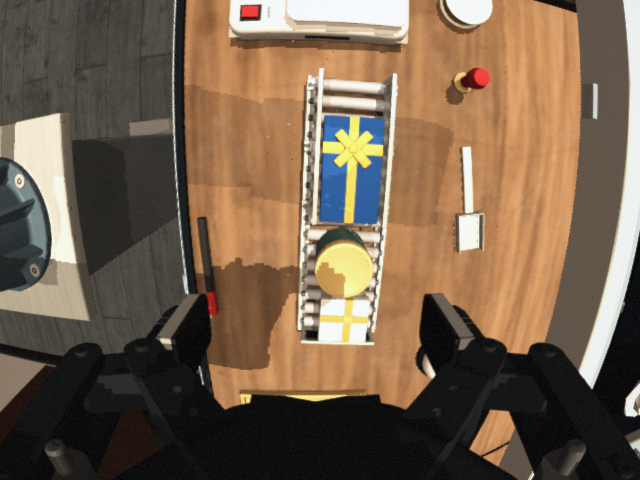

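The second view shows the tin lid at (344,267), the blue box at (352,168) and the white box at (344,320), partly hidden by the tin. Now I'll triangulate with colour masks.

Create seg.py:
```python
from h import *
def big(m,k=3):
    m=cv2.morphologyEx(m.astype(np.uint8)*255,cv2.MORPH_CLOSE,np.ones((k,k)))
    return max(cv2.findContours(m,0,cv2.CHAIN_APPROX_NONE)[0],key=cv2.contourArea)
def masked(im,lo,hi,roi):
    h=cv2.cvtColor(im,cv2.COLOR_BGR2HSV); m=cv2.inRange(h,lo,hi)>0
    x0,x1,y0,y1=roi; k=np.zeros_like(m); k[y0:y1,x0:x1]=m[y0:y1,x0:x1]; return k
GOLD=((15,100,90),(32,255,255)); BLUE=((100,120,40),(125,255,255)); WHITE=((0,0,175),(179,60,255))
```

Run:
```python
from seg import *
P=cams.camera_params('wrist'); W=[]
for i in (1,2):
    q=dict(P);q['view']=np.load(f'w{i}.npy');W.append((cv2.imread(f'pics/w{i}.png'),q))
r=[]
for (im,p),roi in zip(W,[(365,440,150,222),(308,380,230,300)]):
    c=big(masked(im,*GOLD,roi)); e=cv2.fitEllipse(cv2.convexHull(c)); print('tin',np.round(e[0],1),np.round(e[1],1)); r.append(ray(p,e[0],1))
    X=plane(p,c[:,0].astype(float),.098,1); print(' at z.098',np.round(cv2.minEnclosingCircle(X[:,:2].astype(np.float32)),4).tolist() if 0 else cv2.minEnclosingCircle(X[:,:2].astype(np.float32)))
print('tin tri',tri(r))
B=[]
for (im,p),roi in zip(W,[(372,450,25,150),(315,395,105,235)]):
    m=masked(im,*BLUE,roi); c=cv2.convexHull(big(m,15))
    q=cv2.approxPolyN(c,4)[0].astype(float); q=q[np.lexsort((q[:,0],(q[:,1]>q[:,1].mean())))]; B.append(q); print('blue',q.tolist())
X=[tri([ray(W[0][1],B[0][i],1),ray(W[1][1],B[1][i],1)]) for i in range(4)]
print(np.array([x[0] for x in X]).round(4).tolist(),[np.round(x[1],4) for x in X]); 
for (im,p),roi in zip(W,[(368,428,220,276),(316,372,295,345)]):
    c=cv2.convexHull(big(masked(im,*WHITE,roi),9)); q=cv2.approxPolyN(c,4)[0].astype(float); print('white',q.tolist(), plane(p,q,.077,1).round(4)[:,:2].tolist())
# crop
im=np.hstack([cv2.resize(W[0][0][200:300,330:450],None,fx=3.3,fy=3.3),cv2.resize(W[1][0][270:370,280:400],None,fx=3.3,fy=3.3)])
cv2.imwrite('pics/crop.png',im)
```

```text
tin [405.8 188.4] [62.4 67.3]
 at z.098 ((0.5360484719276428, -0.027951300144195557), 0.03344559296965599)
tin [343.9 268.4] [59.  61.4]
 at z.098 ((0.5362887978553772, -0.026425272226333618), 0.033227093517780304)
tin tri (array([ 0.53613756, -0.02883613,  0.08918167]), [np.float64(0.0011695832048926093), np.float64(0.0011695832048928363)])
blue [[383.0, 35.0], [440.0, 43.0], [377.0, 139.0], [435.0, 144.0]]
blue [[324.0, 115.0], [385.0, 119.0], [319.0, 220.0], [376.0, 223.0]]
[[0.5145, 0.1253, 0.0735], [0.5752, 0.1227, 0.0721], [0.5099, 0.0177, 0.0687], [0.5691, 0.0159, 0.0753]] [array([0.0001, 0.0001]), array([0.0003, 0.0003]), array([0.0001, 0.0001]), array([0.0007, 0.0007])]
white [[422.0, 275.0], [372.0, 272.0], [368.0, 224.0], [430.0, 219.0]] [[0.5657, -0.126], [0.5094, -0.122], [0.5024, -0.0691], [0.5687, -0.063]]
white [[371.0, 345.0], [316.0, 343.0], [321.0, 300.0], [371.0, 294.0]] [[0.5709, -0.1295], [0.5067, -0.1256], [0.5122, -0.0698], [0.5668, -0.0631]]
```

View pics/crop.png

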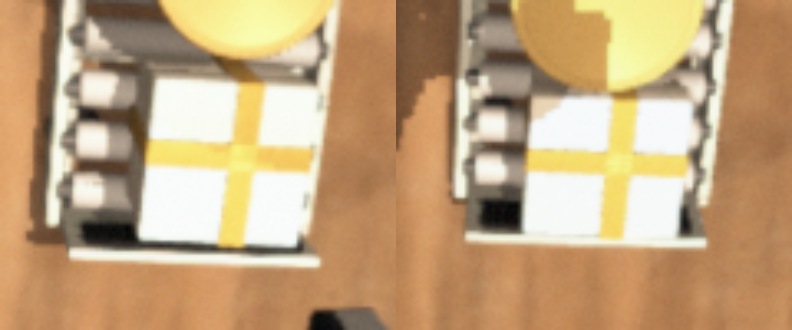

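The white box's ribbon cross is at (403.6,247.6) in view 1 and (347.9,319.1) in view 2. The stop's top edge runs from (351.2,278.2) to (426.4,279.7) in view 1. I'll refine the measurements using these.

Run:
```python
from seg import *
P=cams.camera_params('wrist'); W=[]
for i in (1,2):
    q=dict(P);q['view']=np.load(f'w{i}.npy');W.append((cv2.imread(f'pics/w{i}.png'),q))
w1,w2=W[0][1],W[1][1]
print('white',tri([ray(w1,(403.6,247.6),1),ray(w2,(347.9,319.1),1)]))
print('white corners',plane(w1,np.array([(371.8,272.7),(420.3,274.5),(426.4,224.8),(376,223.6)]),.077,1).round(4).tolist())
s1=np.array([(351.2,278.2),(426.4,279.7)]);s2=np.array([(280+72/3.3,270+238/3.3),(280+309/3.3,270+243/3.3)])
for a,b in zip(s1,s2): print('stop',tri([ray(w1,a,1),ray(w2,b,1)]))
for (im,p),roi in zip(W,[(365,440,150,222),(308,380,230,300)]):
    c=big(masked(im,*GOLD,roi))[:,0].astype(float); 
    X=plane(p,c,.098,1); print('tin ext',X[:,:2].min(0),X[:,:2].max(0))
    u=c[np.argmin(X[:,1])]; v=c[np.argmax(X[:,0])]; print(u,v)
t=cams.camera_params('top'); im=cv2.imread('pics/top0.png')
h=cv2.convexHull(big(masked(im,(15,60,120),(32,255,255),(370,445,225,315)))); q=cv2.approxPolyN(h,4)[0].astype(float); X=plane(t,q,.013); print('tray',X.round(3).tolist(),X.mean(0))
h=cv2.convexHull(big(masked(im,(0,0,200),(179,40,255),(115,200,210,300)))); q=cv2.approxPolyN(h,4)[0].astype(float);print('scale',q.tolist(),plane(t,q,.04).round(3).tolist())
```

```text
white (array([ 0.54265443, -0.09525137,  0.07461549]), [np.float64(3.488967387009855e-05), np.float64(3.488967386980786e-05)])
white corners [[0.5092, -0.1228, 0.077], [0.5637, -0.1254, 0.077], [0.5652, -0.0693, 0.077], [0.5108, -0.0686, 0.077]]
stop (array([ 0.48945596, -0.13773961,  0.0560566 ]), [np.float64(3.3268411238094593e-06), np.float64(3.3268411237894286e-06)])
stop (array([ 0.57720859, -0.13890317,  0.0597241 ]), [np.float64(0.00012901444809583962), np.float64(0.000129014448095853)])
tin ext [ 0.50436366 -0.06053308] [0.56918073 0.0038226 ]
[398. 221.] [439. 193.]
tin ext [ 0.50469713 -0.05868382] [0.56329737 0.00587317]
[352. 299.] [372. 276.]
tray [[0.607, -0.432, 0.013], [0.378, -0.428, 0.013], [0.375, -0.24, 0.013], [0.603, -0.239, 0.013]] [ 0.49060977 -0.3344772   0.013     ]
scale [[188.0, 218.0], [183.0, 296.0], [117.0, 292.0], [125.0, 214.0]] [[0.606, 0.224, 0.04], [0.411, 0.225, 0.04], [0.418, 0.387, 0.04], [0.613, 0.382, 0.04]]
```

Taking the box corners, the white box is at about (0.537, -0.097) and the tin at about (0.535, -0.029). The blue box is at about (0.542, 0.070), and the track is tilted about 0.03 rad. The measured heights of 0.075 and 0.072 agree with the text. I'll pick the white box first.

Converted, 0.25 m / 0.6 = 0.4167, 0.14 m / 0.6 = 0.2333, 0.03 rad / 2 = 0.015.

Request:
{"method": "creep_tool", "body": {"rows": [[[-0.225,0.0517,0.2333,0,0,0.015,1],[-0.225,0.0517,0.2333,0,0,0.015,1],[-0.225,0.0517,0.2333,0,0,0.015,1],[-0.225,0.0517,0.2333,0,0,0.015,1],[-0.225,0.0517,0.3333,0,0,0.015,1],[-0.225,0.0517,0.4167,0,0,0.015,1],[-0.225,0.0517,0.4167,0,0,0.015,1],[-0.225,0.0517,0.4167,0,0,0.015,1]]]}}

```text
time_s: 2.95
eef_pos: [0.5394, -0.0965, 0.0538]
eef_rot: [0.001, 0.718, 0.696, 0.001]
wrist_force: [1.7, 0.2, 0.0]
opening: 0.995
grasp_force: 0.0
```

Run:
```python
from h import *
cv2.imwrite('pics/g1.png',cams.camera('wrist'))
```

```text
(no output)
```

View pics/g1.png

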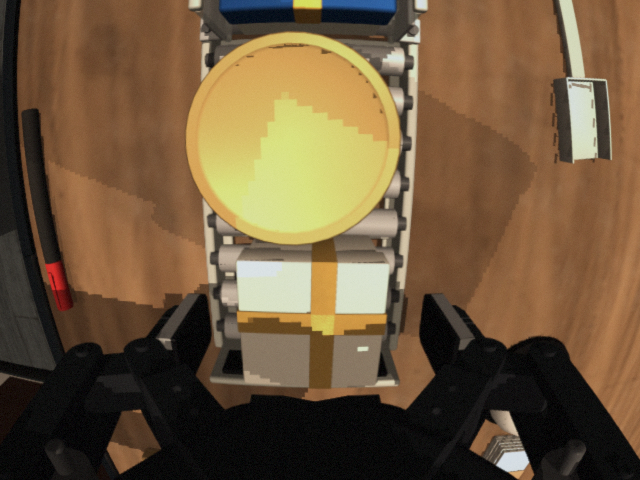

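The box is centred between the open fingers, with its sides at columns 238 and 388 and the pads at 210 and 422. The tin rim is clear at (294,138). I'll close and lift.

Request:
{"method": "creep_tool", "body": {"rows": [[[0,0,0,0,0,0,0.9],[0,0,0,0,0,0,0],[0,0,0,0,0,0,0],[0,0,0,0,0,0,0],[0,0,0,0,0,0,0],[0,0,0,0,0,0,0],[0,0,0,0,0,0,0]]]}}

```text
time_s: 3.88
eef_pos: [0.5389, -0.0961, 0.053]
eef_rot: [0.001, 0.718, 0.696, 0.0]
wrist_force: [-2.0, 1.0, 8.7]
opening: 0.624
grasp_force: 62.3
```

Run:
```python
from seg import *
o=sensors.get_obs();print(o['eef_pos'],o['q'])
p=cams.camera_params('wrist'); im=cv2.imread('pics/g1.png')
c=big(masked(im,*GOLD,(180,410,25,250)));e=cv2.fitEllipse(cv2.convexHull(c)); print(e, plane(p,e[0],.098,1)); X=plane(p,c[:,0].astype(float),.098,1);print(X.min(0),X.max(0))
```

```text
[ 0.53892556 -0.09608711  0.05300096] [-3.93291905e-01  3.49722566e-01  1.80028835e+00 -6.78478711e-05
  9.89454412e-01 -3.63439652e-01]
((292.2983703613281, 140.7928466796875), (217.01751708984375, 221.74298095703125), 3.019287347793579) [[ 0.53473293 -0.02794148  0.098     ]]
[ 0.50415965 -0.05792197  0.098     ] [0.56327155 0.00186336 0.098     ]
```

Converted, -0.244 m / 0.6 = -0.4067, -0.0965 m / 0.6 = -0.1608.

Request:
{"method": "creep_tool", "body": {"rows": [[[0,0,-0.05,0,0,0,0],[0,0,-0.1167,0,0,0,0],[-0.1,-0.04,-0.1333,0,0,0,0],[-0.2,-0.08,-0.1333,0,0,0,0],[-0.3,-0.12,-0.1333,0,0,0,0],[-0.4067,-0.1608,-0.1333,0,0,0,0],[-0.4067,-0.1608,-0.1333,0,0,0,0],[-0.4067,-0.1608,-0.1,0,0,0,0],[-0.4067,-0.1608,-0.0667,0,0,0,0],[-0.4067,-0.1608,-0.0667,0,0,0,0]]]}}

```text
time_s: 5.12
eef_pos: [0.4335, -0.3349, 0.0898]
eef_rot: [-0.002, 0.717, 0.697, 0.0]
wrist_force: [0.1, 1.0, -0.8]
opening: 0.626
grasp_force: 63.3
```

Run:
```python
from h import *
cv2.imwrite('pics/t1.png',cams.camera('top')[170:400,110:550])
o=sensors.get_obs();print(o['eef_pos'],o['opening'],o['grasp_force'])
im=cv2.imread('pics/t1.png');cv2.imwrite('pics/t1v.png',cv2.resize(im,(800,418)))
```

```text
[ 0.43414611 -0.33562838  0.09092929] 0.624899292535836 63.33116412162781
```

View pics/t1v.png

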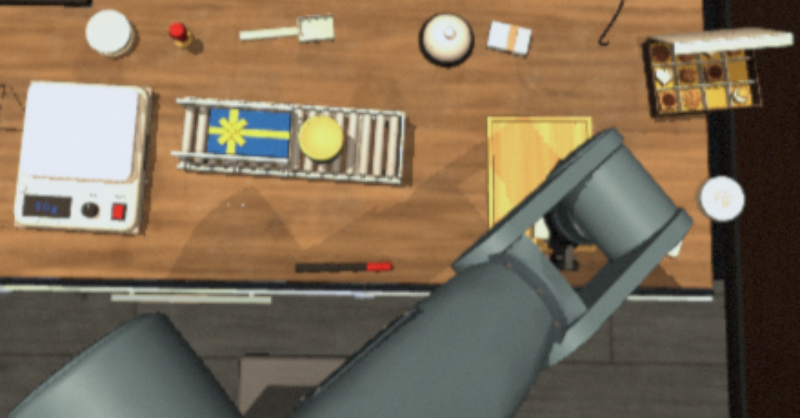

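The white box hangs over the near half of the tray, whose corners are at about (378,234) and (436,307) in full-image pixels. I'll lower and release.

Converted, 0.067 m / 0.6 = 0.1117, 0.04 m / 0.6 = 0.0667.

Request:
{"method": "creep_tool", "body": {"rows": [[[0,0,0.0667,0,0,0,0],[0,0,0.1,0,0,0,0],[0,0,0.1117,0,0,0,0],[0,0,0.1117,0,0,0,0],[0,0,0.1117,0,0,0,0]]]}}

```text
time_s: 5.8
eef_pos: [0.4351, -0.3374, 0.0256]
eef_rot: [0.001, 0.718, 0.697, -0.0]
wrist_force: [-0.8, -0.0, -1.4]
opening: 0.625
grasp_force: 63.3
```

Request:
{"method": "creep_tool", "body": {"rows": [[[0,0,0,0,0,0,1],[0,0,0,0,0,0,1],[0,0,0,0,0,0,1],[0,0,0,0,0,0,1]]]}}

```text
time_s: 6.3
eef_pos: [0.4342, -0.3368, 0.0243]
eef_rot: [-0.0, 0.718, 0.696, 0.0]
wrist_force: [1.1, -0.1, 0.7]
opening: 1.003
grasp_force: 0.0
```

Request:
{"method": "creep_tool", "body": {"rows": [[[0,0,-0.0833,0,0,0,1],[0,0,-0.1833,0,0,0,1],[0,0,-0.1833,0,0,0,1],[0,0,-0.1833,0,0,0,1]]]}}

```text
time_s: 6.8
eef_pos: [0.434, -0.3366, 0.1341]
eef_rot: [0.0, 0.718, 0.696, 0.0]
wrist_force: [0.3, 0.5, -0.6]
opening: 0.998
grasp_force: 0.0
```

Run:
```python
from h import *
o=sensors.get_obs();d=np.array([.534,-.028,.055])-o['eef_pos'];print(o['eef_pos'],rot(o).inv().apply(d))
```

```text
[ 0.43404104 -0.3365993   0.13414953] [0.3114651  0.09064261 0.0791415 ]
```

Converted, 0.311 m / 0.6 = 0.5183, -0.04 m / 0.6 = -0.0667.

Request:
{"method": "creep_tool", "body": {"rows": [[[0.0917,0.0267,-0.0667,0,0,0,1],[0.1833,0.0533,-0.0667,0,0,0,1],[0.275,0.08,-0.0667,0,0,0,1],[0.3667,0.1067,-0.0667,0,0,0,1],[0.4583,0.1333,-0.0667,0,0,0,1],[0.5183,0.1517,-0.05,0,0,0,1],[0.5183,0.1517,-0.0333,0,0,0,1],[0.5183,0.1517,0.05,0,0,0,1],[0.5183,0.1517,0.1317,0,0,0,1],[0.5183,0.1517,0.1317,0,0,0,1]]]}}

```text
time_s: 8.05
eef_pos: [0.5294, -0.0283, 0.0502]
eef_rot: [-0.005, 0.718, 0.696, -0.003]
wrist_force: [0.7, -0.2, -0.4]
opening: 1.002
grasp_force: 0.0
```

Request:
{"method": "creep_tool", "body": {"rows": [[[0,0,0,0,0,0,0.9],[0,0,0,0,0,0,0],[0,0,0,0,0,0,0],[0,0,0,0,0,0,0],[0,0,0,0,0,0,0],[0,0,0,0,0,0,0]]]}}

```text
time_s: 8.8
eef_pos: [0.5364, -0.0292, 0.0578]
eef_rot: [0.002, 0.718, 0.696, 0.001]
wrist_force: [-1.7, -0.1, 6.4]
opening: 0.68
grasp_force: 63.6
```

Converted, -0.308 m / 0.6 = -0.5133, -0.08 m / 0.6 = -0.1333.

Request:
{"method": "creep_tool", "body": {"rows": [[[0,0,-0.05,0,0,0,0],[0,0,-0.1333,0,0,0,0],[-0.1,0.0033,-0.1333,0,0,0,0],[-0.2,0.005,-0.1333,0,0,0,0],[-0.3,0.0083,-0.1333,0,0,0,0],[-0.4,0.0117,-0.1333,0,0,0,0],[-0.5,0.0133,-0.1333,0,0,0,0],[-0.5133,0.0133,-0.1333,0,0,0,0],[-0.5133,0.0133,-0.0667,0,0,0,0],[-0.5133,0.0133,-0.0333,0,0,0,0]]]}}

```text
time_s: 10.05
eef_pos: [0.5322, -0.3352, 0.0735]
eef_rot: [-0.002, 0.718, 0.697, 0.0]
wrist_force: [0.1, 0.9, -1.0]
opening: 0.683
grasp_force: 64.6
```

Request:
{"method": "creep_tool", "body": {"rows": [[[0,0,0.0417,0,0,0,0],[0,0,0.0717,0,0,0,0],[0,0,0.0783,0,0,0,0],[0,0,0.0783,0,0,0,0],[0,0,0.0783,0,0,0,0]]]}}

```text
time_s: 10.68
eef_pos: [0.5331, -0.3363, 0.0292]
eef_rot: [-0.0, 0.717, 0.697, -0.0]
wrist_force: [-4.2, 2.6, 5.4]
opening: 0.68
grasp_force: 65.9
```

Request:
{"method": "creep_tool", "body": {"rows": [[[0,0,0,0,0,0,1],[0,0,0,0,0,0,1],[0,0,0,0,0,0,1],[0,0,0,0,0,0,1]]]}}

```text
time_s: 11.18
eef_pos: [0.5333, -0.3367, 0.0282]
eef_rot: [0.0, 0.718, 0.696, 0.0]
wrist_force: [0.3, -0.4, 0.4]
opening: 1.0
grasp_force: 0.0
```

Request:
{"method": "creep_tool", "body": {"rows": [[[0,0,-0.0833,0,0,0,1],[0,0,-0.1833,0,0,0,1],[0,0,-0.1833,0,0,0,1],[0,0,-0.1833,0,0,0,1]]]}}

```text
time_s: 11.68
eef_pos: [0.5331, -0.3366, 0.1382]
eef_rot: [0.0, 0.718, 0.696, 0.0]
wrist_force: [0.2, -0.4, -0.8]
opening: 0.999
grasp_force: 0.0
```

Both are on the tray. Next I'll move over the scale to measure it, closing the fingers ready for the push.

Converted, 0.486 m / 0.6 = 0.81, -0.048 m / 0.6 = -0.08.

Request:
{"method": "creep_tool", "body": {"rows": [[[0.05,-0.005,-0.0833,0,0,0,0],[0.1333,-0.0133,-0.15,0,0,0,0],[0.2333,-0.0233,-0.2,0,0,0,0],[0.3333,-0.0333,-0.2667,0,0,0,0],[0.4333,-0.0433,-0.2667,0,0,0,0],[0.5333,-0.0533,-0.2667,0,0,0,0],[0.6333,-0.0667,-0.2667,0,0,0,0],[0.7333,-0.075,-0.2667,0,0,0,0],[0.81,-0.08,-0.2667,0,0,0,0],[0.81,-0.08,-0.2667,0,0,0,0]]]}}

```text
time_s: 12.92
eef_pos: [0.4982, 0.1537, 0.2961]
eef_rot: [-0.002, 0.716, 0.698, -0.001]
wrist_force: [-0.0, -0.8, -0.0]
opening: -0.002
grasp_force: 0.0
```

Run:
```python
from h import *
o=sensors.get_obs();print(o['eef_pos'])
p=cams.camera_params('wrist'); im=cams.camera('wrist'); np.save('w3.npy',p['view']); cv2.imwrite('pics/w3.png',im)
t=cams.camera('top'); cv2.imwrite('pics/t2.png',t)
a=cv2.resize(im,(480,360)); b=t[170:320,110:500]; b=cv2.resize(b,(320,123)); 
c=cv2.resize(t[225:315,370:445],(300,360),interpolation=cv2.INTER_CUBIC)
cv2.imwrite('pics/v3.png',np.hstack([a,c]))
```

```text
[0.49823013 0.15369123 0.29605836]
```

View pics/v3.png

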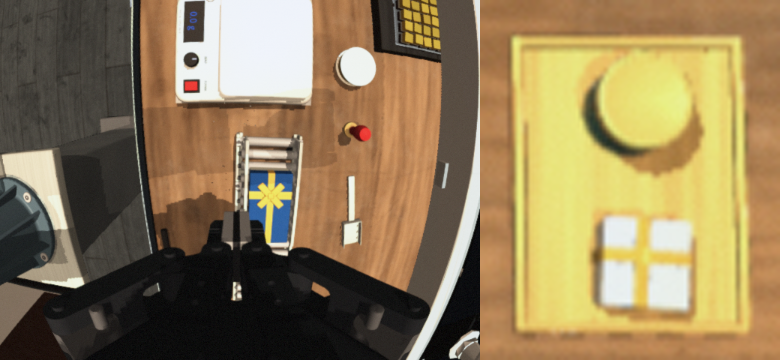

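The tray crop shows both objects upright and well inside the rim: tin at the top, white box below. The wrist view shows the plate cut off at the picture's top, so I'll move further left for a full view of it.

Converted, 0.1 m / 0.6 = 0.1667, 0.05 m / 0.6 = 0.0833.

Request:
{"method": "creep_tool", "body": {"rows": [[[0.0833,0,0,0,0,0,0],[0.1667,0,0,0,0,0,0],[0.1667,0,0,0,0,0,0],[0.1667,0,0,0,0,0,0]]]}}

```text
time_s: 13.52
eef_pos: [0.503, 0.249, 0.2973]
eef_rot: [-0.0, 0.718, 0.696, -0.001]
wrist_force: [0.1, 0.6, -0.4]
opening: -0.001
grasp_force: 0.0
```

Run:
```python
from h import *
o=sensors.get_obs();print(o['eef_pos'])
p=cams.camera_params('wrist'); im=cams.camera('wrist'); np.save('w4.npy',p['view']); cv2.imwrite('pics/w4.png',im)
a=im[0:330,170:510]; b=cv2.imread('pics/w3.png')[0:150,200:440]
cv2.imwrite('pics/v4.png',np.hstack([cv2.resize(a,(412,400)),cv2.resize(cv2.copyMakeBorder(b,0,90,0,0,cv2.BORDER_CONSTANT),(388,388)) [:400] if 0 else cv2.resize(cv2.copyMakeBorder(b,0,98,0,0,cv2.BORDER_CONSTANT),(387,400))]))
```

```text
[0.5029723  0.24898303 0.29734284]
```

View pics/v4.png

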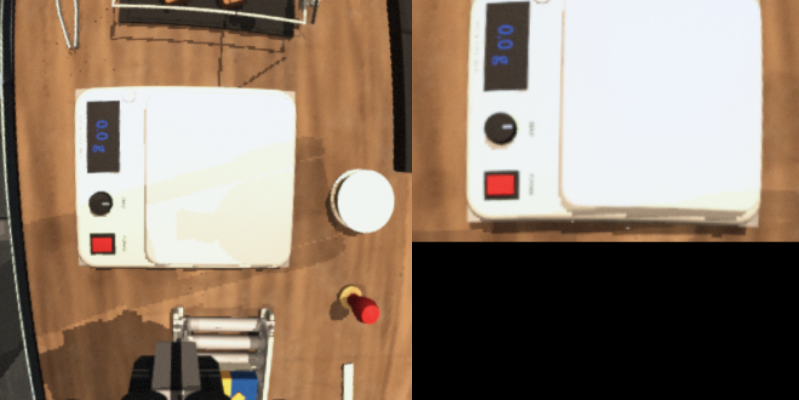

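The plate in the full picture has corners at about (291,77), (413,75), (410,219) and (291,219). In view 3 the near corners are at (292,127) and (415,128).

Run:
```python
from h import *
P=cams.camera_params('wrist');p3=dict(P,view=np.load('w3.npy'));p4=dict(P,view=np.load('w4.npy'))
q=np.array([(291.3,76.7),(412.6,75.1),(410.1,219.5),(291.3,218.7)])
X=plane(p4,q,.054,1);print(X.round(4).tolist(),X.mean(0))
for a,b in [((291.8,127.1),q[3]),((415.3,128.5),q[2])]: print(tri([ray(p3,a,1),ray(p4,b,1)]))
o=sensors.get_obs();d=np.array([.5446,.149,.057])-o['eef_pos'];print(rot(o).inv().apply(d))
t=cams.camera_params('top');print(proj(t,X).round(1).tolist())
```

```text
[[0.4821, 0.378, 0.054], [0.6081, 0.3794, 0.054], [0.6054, 0.2237, 0.054], [0.4763, 0.2281, 0.054]] [0.5430032  0.30230463 0.054     ]
(array([0.47621042, 0.22988611, 0.06132324]), [np.float64(0.0006367235742775065), np.float64(0.0006367235742774834)])
(array([0.60025923, 0.22780596, 0.07030581]), [np.float64(0.0009182386609853697), np.float64(0.0009182386609852078)])
[-0.09816346  0.04499021  0.24064315]
[[120.5, 265.3], [123.8, 214.8], [186.8, 217.2], [181.9, 268.9]]
```

Converted, 0.12 m / 0.6 = 0.2, -0.098 m / 0.6 = -0.1633.

Request:
{"method": "creep_tool", "body": {"rows": [[[-0.0667,0.03,0.0833,0,0,0,0],[-0.1333,0.06,0.15,0,0,0,0],[-0.1633,0.075,0.2,0,0,0,0],[-0.1633,0.075,0.2,0,0,0,0],[-0.1633,0.075,0.2,0,0,0,0]]]}}

```text
time_s: 14.2
eef_pos: [0.5454, 0.1507, 0.1794]
eef_rot: [0.0, 0.718, 0.696, 0.001]
wrist_force: [0.1, 0.4, 0.5]
opening: -0.001
grasp_force: 0.0
```

Run:
```python
from h import *
o=sensors.get_obs();print(o['eef_pos'])
p=cams.camera_params('wrist'); im=cams.camera('wrist'); cv2.imwrite('pics/w5.png',im)
print(proj(p,[[.5446,.149,.057],[.545,.125,.034]],1))
```

```text
[0.54539507 0.15065407 0.17940776]
[[314.13001531 230.5020359 ]
 [315.59703829 251.46533239]]
```

View pics/w5.png

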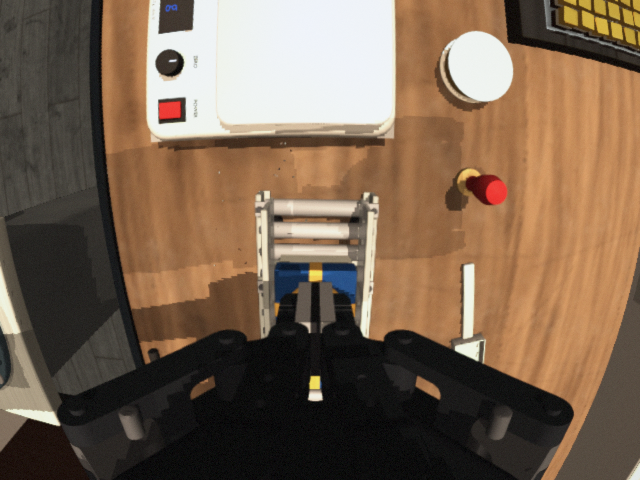

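The closed fingers at (315,285) line up with the track centreline. The planned spot, at about (314,230), is over the bare rollers behind the box's rear edge (row 263). I'll descend and push slowly.

Converted, 0.122 m / 0.6 = 0.2033, 0.1 m / 0.6 = 0.1667.

Request:
{"method": "creep_tool", "body": {"rows": [[[0,0,0.0833,0,0,0,0],[0,0,0.1667,0,0,0,0],[0,0,0.2033,0,0,0,0],[0,0,0.2033,0,0,0,0],[-0.0133,0,0.2033,0,0,0,0],[-0.0267,0,0.2033,0,0,0,0],[-0.04,0,0.2033,0,0,0,0],[-0.0533,0,0.2033,0,0,0,0],[-0.0667,0,0.2033,0,0,0,0],[-0.08,0,0.2033,0,0,0,0]]]}}

```text
time_s: 15.5
eef_pos: [0.5433, 0.1025, 0.0563]
eef_rot: [-0.0, 0.718, 0.696, -0.0]
wrist_force: [-0.6, 1.0, -0.2]
opening: -0.001
grasp_force: 0.3
```

Request:
{"method": "creep_tool", "body": {"rows": [[[-0.0133,0,0,0,0,0,0],[-0.0267,0,0,0,0,0,0],[-0.04,0,0,0,0,0,0],[-0.0533,0,0,0,0,0,0],[-0.0667,0,0,0,0,0,0],[-0.08,0,0,0,0,0,0],[-0.0933,0,0,0,0,0,0],[-0.105,0,0,0,0,0,0],[-0.1133,0,0,0,0,0,0],[-0.1217,0,0,0,0,0,0]]]}}

```text
time_s: 16.75
eef_pos: [0.5412, 0.0299, 0.0563]
eef_rot: [0.0, 0.718, 0.696, 0.0]
wrist_force: [-0.3, 0.7, 0.9]
opening: -0.003
grasp_force: 0.2
```

Converted, -0.041 m / 0.6 = -0.0683, -0.028 m / 0.6 = -0.0467.

Request:
{"method": "creep_tool", "body": {"rows": [[[-0.01,0,0,0,0,0,0],[-0.02,0,0,0,0,0,0],[-0.03,0,0,0,0,0,0],[-0.0383,0,0,0,0,0,0],[-0.0467,0,0,0,0,0,0],[-0.0533,0,0,0,0,0,0],[-0.06,0,0,0,0,0,0],[-0.065,0,0,0,0,0,0],[-0.0683,0,0,0,0,0,0],[-0.0683,0,0,0,0,0,0]]]}}

```text
time_s: 18.0
eef_pos: [0.5401, -0.011, 0.0563]
eef_rot: [0.0, 0.718, 0.696, 0.0]
wrist_force: [0.6, -0.3, 0.4]
opening: 0.005
grasp_force: 0.0
```

Request:
{"method": "creep_tool", "body": {"rows": [[[-0.0033,0,0,0,0,0,0],[-0.0067,0,0,0,0,0,0],[-0.0083,0,0,0,0,0,0],[-0.0083,0,0,0,0,0,0]]]}}

```text
time_s: 18.5
eef_pos: [0.5401, -0.013, 0.0564]
eef_rot: [-0.001, 0.718, 0.696, 0.002]
wrist_force: [2.3, 12.4, 1.2]
opening: -0.003
grasp_force: 6.5
```

Run:
```python
from h import *
im=cams.camera('top'); cv2.imwrite('pics/t3.png',im)
cv2.imwrite('pics/t3v.png',cv2.resize(im[200:300,190:350],(800,500),interpolation=cv2.INTER_CUBIC))
```

```text
(no output)
```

View pics/t3v.png

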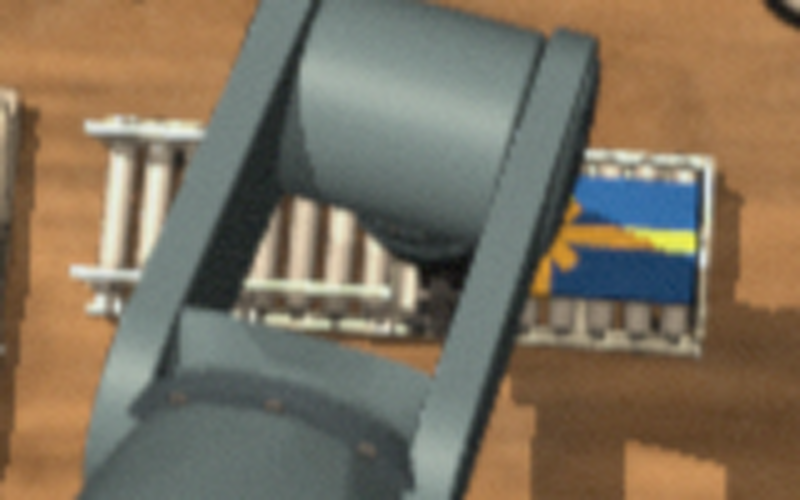

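The box is against the stop: it reads 12 N at the expected position, and the top view shows its end touching the stop at about (330,248). I'll back off, rise and regrip at the centre.

The manual's scale: shifts go in shares of 0.6 m and turns go in shares of 2 rad. Converting my numbers, -0.08 m / 0.6 = -0.1333, -0.063 m / 0.6 = -0.105.

Request:
{"method": "creep_tool", "body": {"rows": [[[0.02,0,0,0,0,0,0],[0.025,0,0,0,0,0,0],[0.025,0,-0.0833,0,0,0,0],[0,0,-0.1333,0,0,0,1],[-0.105,0,-0.1333,0,0,0,1],[-0.105,0,-0.1333,0,0,0,1],[-0.105,0,-0.1333,0,0,0,1],[-0.105,0,-0.0667,0,0,0,1],[-0.105,0,0.0067,0,0,0,1],[-0.105,0,0.0067,0,0,0,1]]]}}

```text
time_s: 19.8
eef_pos: [0.5345, -0.0763, 0.0487]
eef_rot: [-0.004, 0.717, 0.697, -0.002]
wrist_force: [0.6, -0.4, 0.2]
opening: 0.997
grasp_force: 0.0
```

Run:
```python
from h import *
cv2.imwrite('pics/w6.png',cams.camera('wrist'))
```

```text
(no output)
```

View pics/w6.png

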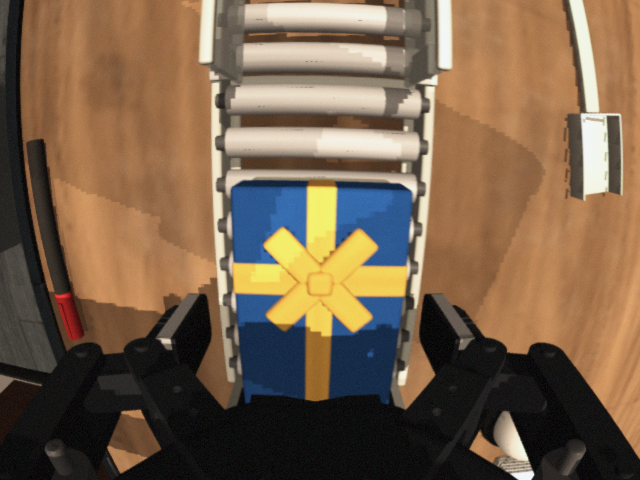

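The box is between the fingers and aligned with the tool, with its rear edge at row 182 and sides at columns 232 and 412. I'll grip it.

Run:
```python
from h import *
p=cams.camera_params('wrist'); o=sensors.get_obs()
print(o['eef_pos'],plane(p,np.array([(232,183.),(412,187.)]),.074,1))
```

```text
[ 0.53652897 -0.07718545  0.05104997] [[ 0.51048328 -0.02251312  0.074     ]
 [ 0.57023467 -0.02541498  0.074     ]]
```

Request:
{"method": "creep_tool", "body": {"rows": [[[0,0,0,0,0,0,0.9],[0,0,0,0,0,0,0],[0,0,0,0,0,0,0],[0,0,0,0,0,0,0],[0,0,0,0,0,0,0],[0,0,0,0,0,0,0]]]}}

```text
time_s: 20.6
eef_pos: [0.5389, -0.0789, 0.0546]
eef_rot: [0.001, 0.718, 0.696, 0.001]
wrist_force: [-2.9, 1.5, 8.4]
opening: 0.686
grasp_force: 63.9
```

Converted, 0.379 m / 0.6 = 0.6317, -0.08 m / 0.6 = -0.1333.

Request:
{"method": "creep_tool", "body": {"rows": [[[0,0,-0.05,0,0,0,0],[0,0,-0.1333,0,0,0,0],[0,0,-0.1417,0,0,0,0],[0.1,-0.0017,-0.1417,0,0,0,0],[0.2,-0.005,-0.1417,0,0,0,0],[0.3,-0.0067,-0.1417,0,0,0,0],[0.4,-0.01,-0.1417,0,0,0,0],[0.5,-0.0117,-0.1417,0,0,0,0],[0.5833,-0.0133,-0.1417,0,0,0,0],[0.6317,-0.015,-0.1417,0,0,0,0]]]}}

```text
time_s: 21.85
eef_pos: [0.5393, 0.3029, 0.1365]
eef_rot: [-0.0, 0.717, 0.697, -0.0]
wrist_force: [0.1, -0.5, -2.5]
opening: 0.69
grasp_force: 66.3
```

Request:
{"method": "creep_tool", "body": {"rows": [[[0,0,0,0,0,0,0],[0,0,0.05,0,0,0,0],[0,0,0.0833,0,0,0,0],[0,0,0.1,0,0,0,0],[0,0,0.1067,0,0,0,0],[0,0,0.1067,0,0,0,0],[0,0,0.1067,0,0,0,0]]]}}

```text
time_s: 22.72
eef_pos: [0.5403, 0.2995, 0.0752]
eef_rot: [0.0, 0.718, 0.696, -0.001]
wrist_force: [-8.6, -3.6, 10.7]
opening: 0.684
grasp_force: 67.9
```

Request:
{"method": "creep_tool", "body": {"rows": [[[0,0,0,0,0,0,1],[0,0,0,0,0,0,1],[0,0,0,0,0,0,1],[0,0,0,0,0,0,1]]]}}

```text
time_s: 23.22
eef_pos: [0.5404, 0.3003, 0.0732]
eef_rot: [-0.0, 0.718, 0.696, 0.0]
wrist_force: [0.4, -0.6, -0.4]
opening: 1.003
grasp_force: 0.0
```

Request:
{"method": "creep_tool", "body": {"rows": [[[0,0,-0.0833,0,0,0,1],[0,0,-0.1667,0,0,0,1],[-0.1,0,-0.2,0,0,0,1],[-0.1833,0,-0.2833,0,0,0,1],[-0.1833,0,-0.3667,0,0,0,1],[-0.1833,0,-0.3667,0,0,0,1],[-0.1833,0,-0.3667,0,0,0,1]]]}}

```text
time_s: 24.1
eef_pos: [0.5369, 0.1904, 0.293]
eef_rot: [-0.0, 0.718, 0.696, 0.0]
wrist_force: [-0.7, 0.9, -0.3]
opening: 0.998
grasp_force: 0.0
```

Run:
```python
from h import *
p=cams.camera_params('wrist'); im=cams.camera('wrist'); np.save('w7.npy',p['view']); cv2.imwrite('pics/w7.png',im)
cv2.imwrite('pics/w7v.png',cv2.resize(im[0:300,150:550],(800,600),interpolation=cv2.INTER_CUBIC))
```

```text
(no output)
```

View pics/w7v.png

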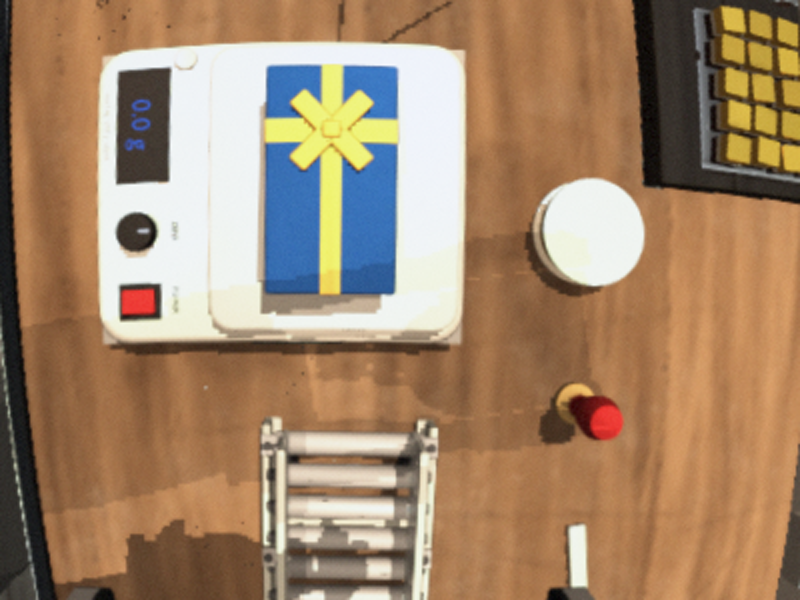

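The blue box sits flat on the plate. In the crop its lid corners are (264,66) to (395,293) and the plate's corners are (211,50) to (462,333). I'll check the centring.

Run:
```python
from h import *
p=dict(cams.camera_params('wrist'),view=np.load('w7.npy'))
f=lambda a,z:plane(p,np.array(a)/2.+[150,0],z,1)
B=f([(264,66),(397,66),(395,293),(264,294)],.094);Q=f([(211,50),(463,45),(462,333),(211,330)],.054)
print(B.round(4).tolist(),B.mean(0),Q.round(4).tolist(),Q.mean(0))
o=sensors.get_obs();print(o['eef_pos'],rot(o).inv().apply(np.array([.5331,-.3366,.0285])-o['eef_pos']))
```

```text
[[0.5115, 0.3555, 0.094], [0.572, 0.3537, 0.094], [0.568, 0.2468, 0.094], [0.5081, 0.2481, 0.094]] [0.53991908 0.30104163 0.094     ] [[0.4812, 0.3777, 0.054], [0.6106, 0.3771, 0.054], [0.6061, 0.224, 0.054], [0.4762, 0.2293, 0.054]] [0.54350124 0.30203715 0.054     ]
[0.53635582 0.1905291  0.29196532] [-0.52692237  0.01295334  0.26358052]
```

The box is 4 mm off centre, so that's fine. Now back to the white box on the tray.

Converted, -0.53 m / 0.6 = -0.8833, 0.13 m / 0.6 = 0.2167.

Request:
{"method": "creep_tool", "body": {"rows": [[[-0.1,-0.0167,0.0167,0,0,0,1],[-0.2,-0.0333,0.05,0,0,0,1],[-0.3,-0.05,0.0833,0,0,0,1],[-0.4,-0.0667,0.1167,0,0,0,1],[-0.5,-0.0833,0.15,0,0,0,1],[-0.6,-0.1,0.1833,0,0,0,1],[-0.7,-0.1167,0.2167,0,0,0,1],[-0.7917,-0.1333,0.2167,0,0,0,1],[-0.8833,-0.1433,0.2167,0,0,0,1],[-0.8833,-0.1433,0.2167,0,0,0,1]]]}}

```text
time_s: 25.4
eef_pos: [0.4337, -0.3394, 0.1614]
eef_rot: [-0.001, 0.719, 0.695, -0.0]
wrist_force: [0.4, 0.6, -0.3]
opening: 0.996
grasp_force: 0.0
```

Run:
```python
from h import *
p=cams.camera_params('wrist'); im=cams.camera('wrist'); cv2.imwrite('pics/w8.png',im)
o=sensors.get_obs();print(o['eef_pos'],rot(o).inv().apply(np.array([.4346,-.337,.0245])-o['eef_pos']))
```

```text
[ 0.43401999 -0.33707439  0.16122391] [-0.00030733  0.00089958  0.13672185]
```

View pics/w8.png

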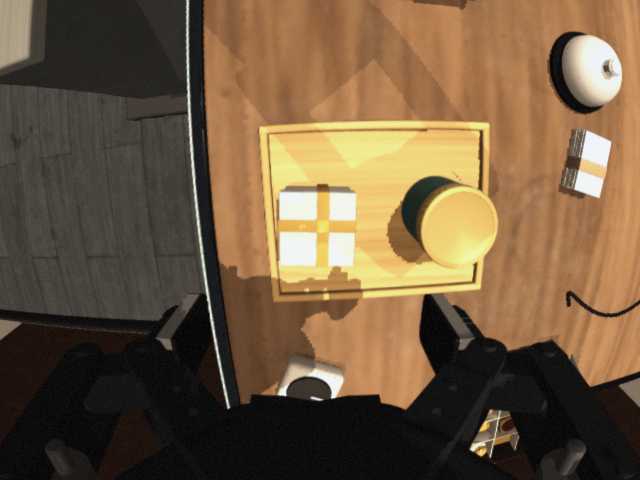

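The white box stands at (317,226), in line with the gripper, and the tin at (458,226) leaves room for the finger. I'll descend and grip.

Converted, 0.136 m / 0.6 = 0.2267, 0.1 m / 0.6 = 0.1667.

Request:
{"method": "creep_tool", "body": {"rows": [[[0,0.0017,0.0833,0,0,0,1],[0,0.0017,0.1667,0,0,0,1],[0,0.0017,0.2267,0,0,0,1],[0,0.0017,0.2267,0,0,0,1],[0,0.0017,0.2267,0,0,0,0.9],[0,0.0017,0.2267,0,0,0,0],[0,0.0017,0.2267,0,0,0,0],[0,0.0017,0.2267,0,0,0,0],[0,0.0017,0.2267,0,0,0,0],[0,0.0017,0.2267,0,0,0,0]]]}}

```text
time_s: 26.7
eef_pos: [0.4375, -0.338, 0.0296]
eef_rot: [0.002, 0.718, 0.696, -0.0]
wrist_force: [0.3, 1.9, 7.6]
opening: 0.623
grasp_force: 64.6
```

Request:
{"method": "creep_tool", "body": {"rows": [[[0,0,-0.05,0,0,0,0],[0,0,-0.1333,0,0,0,0],[0,0,-0.1833,0,0,0,0],[0,0,-0.1833,0,0,0,0]]]}}

```text
time_s: 27.2
eef_pos: [0.4378, -0.3387, 0.1412]
eef_rot: [0.004, 0.718, 0.696, -0.0]
wrist_force: [0.0, -0.6, -1.2]
opening: 0.624
grasp_force: 63.7
```

Run:
```python
from h import *
o=sensors.get_obs();print(o['eef_pos'],rot(o).inv().apply(np.array([.5389,-.0961,.053])-o['eef_pos']))
```

```text
[ 0.43779367 -0.33868462  0.14115563] [0.24599787 0.09333624 0.08726166]
```

Request:
{"method": "creep_tool", "body": {"rows": [[[0.1,0.0383,0,0,0,0,0],[0.2,0.0767,0,0,0,0,0],[0.3,0.1167,0,0,0,0,0],[0.3833,0.145,0,0,0,0,0],[0.41,0.155,0.0333,0,0,0,0],[0.41,0.155,0.0833,0,0,0,0],[0.41,0.155,0.1,0,0,0,0],[0.41,0.155,0.1,0,0,0,0],[0.41,0.155,0.1,0,0,0,0],[0.41,0.155,0.1,0,0,0,0]]]}}

```text
time_s: 28.45
eef_pos: [0.5372, -0.0943, 0.0784]
eef_rot: [0.001, 0.718, 0.696, 0.0]
wrist_force: [0.0, -0.1, -1.0]
opening: 0.62
grasp_force: 63.6
```

Run:
```python
from h import *
o=sensors.get_obs();print(o['eef_pos'],rot(o).inv().apply(np.array([.5389,-.0961,.053])-o['eef_pos']))
p=cams.camera_params('wrist'); im=cams.camera('wrist'); cv2.imwrite('pics/w9.png',im)
```

```text
[ 0.53722687 -0.0943473   0.07839236] [-0.00168354  0.00167846  0.02539669]
```

View pics/w9.png

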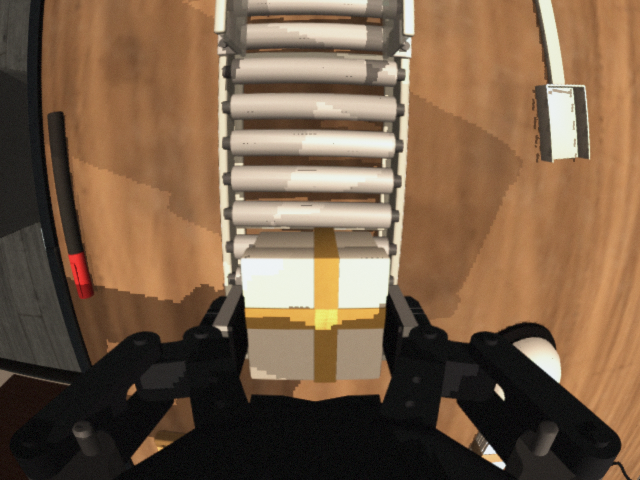

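The white box is held level over its place by the stop, parallel to the rollers. I'll lower it.

Converted, 0.022 m / 0.6 = 0.0367, -0.0015 m / 0.6 = -0.0025.

Request:
{"method": "creep_tool", "body": {"rows": [[[-0.0025,0.0017,0.0167,0,0,0,0],[-0.0025,0.0017,0.03,0,0,0,0],[-0.0025,0.0017,0.0367,0,0,0,0],[-0.0025,0.0017,0.0367,0,0,0,0],[-0.0025,0.0017,0.0367,0,0,0,0],[-0.0025,0.0017,0.0367,0,0,0,0]]]}}

```text
time_s: 29.25
eef_pos: [0.5373, -0.0956, 0.0574]
eef_rot: [-0.0, 0.717, 0.697, -0.001]
wrist_force: [-10.2, 1.7, 24.3]
opening: 0.621
grasp_force: 66.5
```

Converted, -0.1 m / 0.6 = -0.1667, -0.05 m / 0.6 = -0.0833.

Request:
{"method": "creep_tool", "body": {"rows": [[[0,0,-0.0033,0,0,0,0],[0,0,-0.0033,0,0,0,0],[0,0,-0.0033,0,0,0,0.8],[0,0,-0.0033,0,0,0,1],[0,0,-0.0033,0,0,0,1],[0,0,-0.0033,0,0,0,1],[0,0,-0.0833,0,0,0,1],[0,0,-0.1667,0,0,0,1],[0,0,-0.1667,0,0,0,1],[0,0,-0.1667,0,0,0,1]]]}}

```text
time_s: 30.5
eef_pos: [0.5372, -0.0951, 0.1549]
eef_rot: [-0.0, 0.718, 0.696, -0.0]
wrist_force: [0.6, 0.1, -1.1]
opening: 1.0
grasp_force: 0.0
```

Run:
```python
from h import *
o=sensors.get_obs();print(o['eef_pos'],rot(o).inv().apply(np.array([.5333,-.3367,.0282])-o['eef_pos']))
```

```text
[ 0.53717609 -0.09512068  0.1549408 ] [-0.24159761  0.00340082  0.12671957]
```

Next, the tin.

Converted, -0.242 m / 0.6 = -0.4033, -0.18 m / 0.6 = -0.3.

Request:
{"method": "creep_tool", "body": {"rows": [[[-0.1,0.0017,0,0,0,0,1],[-0.2,0.0033,0,0,0,0,1],[-0.3,0.005,0,0,0,0,1],[-0.4033,0.005,0,0,0,0,1],[-0.4033,0.005,0,0,0,0,1],[-0.4033,0.005,0,0,0,0,1],[-0.4033,0.005,0.0833,0,0,0,1],[-0.4033,0.005,0.1667,0,0,0,1],[-0.4033,0.005,0.2117,0,0,0,1],[-0.4033,0.005,0.2117,0,0,0,1]]]}}

```text
time_s: 31.75
eef_pos: [0.5314, -0.3334, 0.025]
eef_rot: [-0.004, 0.717, 0.697, -0.0]
wrist_force: [-0.6, 0.5, 0.0]
opening: 1.0
grasp_force: 0.0
```

Request:
{"method": "creep_tool", "body": {"rows": [[[0,0,0,0,0,0,1],[0,0,0,0,0,0,0.9],[0,0,0,0,0,0,0],[0,0,0,0,0,0,0],[0,0,0,0,0,0,0],[0,0,0,0,0,0,0],[0,0,0,0,0,0,0]]]}}

```text
time_s: 32.62
eef_pos: [0.534, -0.3379, 0.0301]
eef_rot: [0.001, 0.718, 0.696, 0.0]
wrist_force: [-2.1, 1.4, 5.9]
opening: 0.678
grasp_force: 63.1
```

Request:
{"method": "creep_tool", "body": {"rows": [[[0,0,-0.05,0,0,0,0],[0,0,-0.1333,0,0,0,0],[0,0,-0.2,0,0,0,0],[0,0,-0.2,0,0,0,0],[0,0,-0.2,0,0,0,0]]]}}

```text
time_s: 33.25
eef_pos: [0.5327, -0.3369, 0.1477]
eef_rot: [-0.0, 0.718, 0.696, -0.0]
wrist_force: [-0.7, -0.2, -2.2]
opening: 0.679
grasp_force: 64.5
```

Run:
```python
from h import *
o=sensors.get_obs();print(o['eef_pos'],rot(o).inv().apply(np.array([.5358,-.0287,.0568])-o['eef_pos']))
```

```text
[ 0.53272186 -0.33687112  0.14773156] [ 0.30806943 -0.00615617  0.09111963]
```

Converted, 0.308 m / 0.6 = 0.5133, -0.006 m / 0.6 = -0.01.

Request:
{"method": "creep_tool", "body": {"rows": [[[0.1,-0.0017,0,0,0,0,0],[0.2,-0.0033,0,0,0,0,0],[0.3,-0.0067,0,0,0,0,0],[0.4,-0.0083,0,0,0,0,0],[0.4917,-0.01,0,0,0,0,0],[0.5133,-0.01,0,0,0,0,0],[0.5133,-0.01,0.05,0,0,0,0],[0.5133,-0.01,0.1,0,0,0,0],[0.5133,-0.01,0.125,0,0,0,0],[0.5133,-0.01,0.125,0,0,0,0]]]}}

```text
time_s: 34.5
eef_pos: [0.5352, -0.0294, 0.0716]
eef_rot: [-0.002, 0.718, 0.696, -0.001]
wrist_force: [-0.9, 0.4, -1.3]
opening: 0.682
grasp_force: 64.6
```

Request:
{"method": "creep_tool", "body": {"rows": [[[0,0,0,0,0,0,0],[0,0,0.0167,0,0,0,0],[0,0,0.0233,0,0,0,0],[0,0,0.0233,0,0,0,0],[0,0,0.0233,0,0,0,0]]]}}

```text
time_s: 35.12
eef_pos: [0.5366, -0.0292, 0.0594]
eef_rot: [0.0, 0.718, 0.696, 0.0]
wrist_force: [-0.1, 0.7, -2.4]
opening: 0.684
grasp_force: 64.6
```

Converted, 0.002 m / 0.6 = 0.0033.

Request:
{"method": "creep_tool", "body": {"rows": [[[0,0,0.0033,0,0,0,0],[0,0,0.0033,0,0,0,0],[0,0,0.0033,0,0,0,0]]]}}

```text
time_s: 35.5
eef_pos: [0.5369, -0.0293, 0.058]
eef_rot: [0.0, 0.718, 0.696, 0.0]
wrist_force: [-2.5, -0.2, 6.0]
opening: 0.683
grasp_force: 64.9
```

Request:
{"method": "creep_tool", "body": {"rows": [[[0,0,0.0017,0,0,0,0],[0,0,0.0017,0,0,0,0],[0,0,0.0017,0,0,0,0]]]}}

```text
time_s: 35.88
eef_pos: [0.537, -0.0294, 0.058]
eef_rot: [0.0, 0.718, 0.697, 0.0]
wrist_force: [-6.6, 0.8, 13.1]
opening: 0.68
grasp_force: 65.4
```

Converted, -0.2 m / 0.6 = -0.3333, -0.16 m / 0.6 = -0.2667.

Request:
{"method": "creep_tool", "body": {"rows": [[[0,0,-0.0017,0,0,0,0],[0,0,-0.0017,0,0,0,0.8],[0,0,-0.0017,0,0,0,1],[0,0,-0.0017,0,0,0,1],[0,0,-0.0017,0,0,0,1],[0,0,-0.0017,0,0,0,1],[0,0,-0.0833,0,0,0,1],[0,0,-0.1667,0,0,0,1],[0,0,-0.2667,0,0,0,1],[0,0,-0.3333,0,0,0,1]]]}}

```text
time_s: 37.12
eef_pos: [0.5372, -0.0294, 0.2596]
eef_rot: [0.002, 0.718, 0.696, 0.001]
wrist_force: [0.7, -0.5, -1.2]
opening: 1.005
grasp_force: 0.0
```

Request:
{"method": "creep_tool", "body": {"rows": [[[-0.0333,-0.0833,-0.0667,0,0,0,1],[-0.0333,-0.15,-0.075,0,0,0,1],[-0.0333,-0.15,-0.075,0,0,0,1],[-0.0333,-0.15,-0.075,0,0,0,1]]]}}

```text
time_s: 37.62
eef_pos: [0.4463, -0.0466, 0.3014]
eef_rot: [0.0, 0.718, 0.696, 0.0]
wrist_force: [-0.4, 0.3, -0.2]
opening: 1.001
grasp_force: 0.0
```

Run:
```python
from seg import *
p=cams.camera_params('wrist'); im=cams.camera('wrist'); cv2.imwrite('pics/w10.png',im)
t=cams.camera_params('top'); T=cams.camera('top'); cv2.imwrite('pics/t4.png',T)
p1=dict(p,view=np.load('w1.npy')); i1=cv2.imread('pics/w1.png')
for q,i in ((p1,i1),(p,im)):
    uv=proj(q,[[.535,-.029,.098],[.537,-.097,.077]],1).astype(int)
    (a,b),(c,d)=uv
    k=big(masked(i,*GOLD,(a-38,a+38,b-38,b+34)))[:,0].astype(float); X=plane(q,k,.098,1)[:,:2]
    w=big(masked(i,*WHITE,(c-36,c+36,d-32,d+30)),9)[:,0].astype(float); Y=plane(q,w,.077,1)[:,:2]
    print('tin',X.min(0).round(4),X.max(0).round(4),'white',Y.min(0).round(4),Y.max(0).round(4))
c=cv2.resize(T[170:320,110:500],(780,300)); a=cv2.resize(im[100:340,250:570],(400,300)); b=cv2.resize(i1[100:340,250:570],(380,300))
cv2.imwrite('pics/v10.png',np.vstack([c,np.hstack([a,b])]))
```

```text
tin [ 0.5044 -0.0615] [0.5702 0.0038] white [ 0.4961 -0.1297] [ 0.5708 -0.0608]
tin [ 0.5065 -0.0613] [0.5728 0.0042] white [ 0.4978 -0.1315] [ 0.5705 -0.0621]
```

View pics/v10.png

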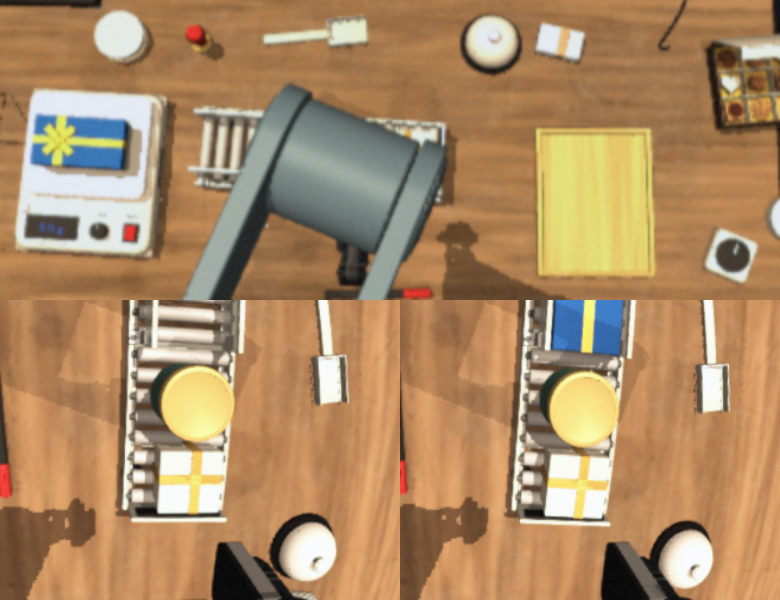

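The before and after views match within about 2 mm: the tin and white box are upright in their places. The blue box is on the scale, and the bell, stamp and timer are where they were. I'm handing in.

```bash
python3 -c "
from bench import ctrl, cams, workorder, sensors
print(workorder.hand_in())"
```

```text
the job is handed in; nothing more can be done
None
```

The job is handed in (no verdict was returned): the blue box rests on the scale about 4 mm off the plate's centre, the white box and tin are back upright on the rollers within about 2 mm of their starting places, and the bell, stamp and timer look unmoved.

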